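# Put a carving away and slide the flush lid shut

## Task

Put the small toggle carving (the one with the drilled hole, not the larger rough blank) into the open well of the wooden shutter box, then slide the box's flush lid fully shut over it. The lid has no handle: press down on it and drag it by friction, feeling for its surface, and press gently, because the box and its thin lid must never take more than 15 N. Leave the rough blank and the other things on the bench where they are.

Things in the scene. Friction and masses are not known exactly. Their poses are not given: they have to be found in the camera images.
- toggle_carving: small smooth round wooden carving with a dark drilled hole, 29 x 30 x 22 mm high, about 15 g, lying loose on a fixed white board, 220 x 140 x 24 mm; origin at the centre of its underside, z up. It and the rough blank may have changed places.
- carving_blank: rough lumpy wooden carving blank, 39 x 49 x 27 mm high, loose; leave it alone. Origin at the centre of its underside.
- shutter_box: fixed dark wooden box, 110 mm along its x, 230 mm along its y, walls 7 mm (end walls 8 mm), rims 72 mm high; origin at the centre of its underside, z up. From y = +13 to +115 mm a fixed hood, 78 mm high, roofs it. The rest, y = -107 to +13 mm and 96 mm wide, is an open window in which a pale flat lid, 4 mm thick, without a handle, slides along y and back under the hood.
- well (a point): centre of the well's floor (where the carving goes), in the box at y = -69 mm, 16 mm above its underside; axes as the box's. The well spans y = -107 to -33 mm and 96 mm across x; a low partition, 54 mm high, bounds it towards the hood. The lid uncovers only the part from y = -107 mm to its free edge.
- lid_rails (a point): point of the box at x = 0, y = +13 mm, z = 69 mm, at the hood's edge: the highest the lid's top can lie there, untouched. It lies 0 to 9 mm lower, not measured: feel for it. The rails fall 2 degrees towards the box's -y: the lid's top is 0.035 mm lower per mm, and a point of the lid sinks 2.5 mm over the full travel as it shuts.
- shutter (a joint): opening of the lid in m: 0 fully shut, 0.072 fully open (towards the box's +y). The lid's free edge is at y = -107 mm + this value. Starts 0.060 to 0.072 open, stays where left. Fine dark lines across the lid show where to press. The lid gives under a press, 4.5 N per mm for 4 mm, then it is hard. Dragging takes about 3 N: a press under 4 to 5 N slips, about 8 N drags it.
- drilled_block: wooden block with three drilled holes, 60 x 24 x 20 mm, loose bystander at the back; origin at the centre of its underside.
- wood_dop: small waisted turned wooden chuck, 30 x 30 x 28 mm, loose bystander at the right; origin at the centre of its underside.
- nozzle_bottle: tiny white glue phial, 21 x 21 x 52 mm, standing loose at the right, a bystander; origin at the centre of its underside.
- brass_block: brass block, 80 x 37 x 16 mm, loose bystander at the back; origin at the centre of its underside.

How it is judged:
On the way:
1. the toggle carving lies in the well, let go, while the lid is still open (z of toggle_carving in the frame of shutter_box below 0.045 m and x of toggle_carving in the frame of shutter_box between -0.048 and 0.048 m and y of toggle_carving in the frame of shutter_box between -0.107 and -0.033 m and contact force between the fingers and toggle_carving below 0.1 N and value of joint shutter above 0.04 m), for 0.2 s.
At the end, for the whole second after the job is handed in: The lid is shut to within 4 mm (joint shutter under 0.004) and the toggle carving lies at rest inside the well beneath it (value of joint shutter below 0.004 m and z of toggle_carving in the frame of shutter_box below 0.045 m and x of toggle_carving in the frame of shutter_box between -0.048 and 0.048 m and y of toggle_carving in the frame of shutter_box between -0.107 and -0.033 m and linear speed of toggle_carving below 0.03 m/s); the robot touches nothing.
It fails at once if the box or its lid is pressed or struck with more than 15 N (contact force between any of the fingers, the arm and shutter_box above 15 N or contact force between any of the fingers, the arm and shutter above 15 N).
It fails at once if the rough blank is moved more than 3 cm (distance of carving_blank from where it was at the start of the episode above 0.03 m).
It fails at once if a bystander (drilled block, turned chuck, glue phial, brass block) is moved more than 3 cm (distance of any of drilled_block, wood_dop, nozzle_bottle, brass_block from where it was at the start of the episode above 0.03 m).
It also fails if it takes over 58 s, if anything falls off the work surface, if the arm or the gripper's body presses on something with over 40 N, if the wrist force passes 120 N, or if a joint passes its speed limit or range.

## Robot

A 6-joint arm with a two-finger parallel gripper is mounted at the origin on a cart in front of the work surface, level with it; the furniture and walls round the work are solid. World frame = base frame: x ahead of the robot, y to its left, z up, the work surface at z = 0. Lengths are in m, angles in rad, forces in N, time in s.
With the tool pointing down it reaches from about 0.35 to 0.975 m from the base axis. Payload 4.9 kg.
Tool frame: the origin (TCP) lies midway between the tips of the shut fingers; the grasp point (between the pads) lies 19 mm behind it; z points along the fingers, y is the direction in which the jaws open and shut (so a half turn about z gives the same grasp; the last joint's range is limited). The gripper opens to 85 mm and grips with 20 to 120 N. Pads are 22 mm wide; open, the fingers measure 114 mm over their backs; the gripper's body (76 mm by 85 mm) begins 54 mm behind the grasp point. The pads swing forward as they close: fully open they stand 13 mm farther back than shut.
Start: joints at [-1.344, 0.053, 1.613, -0, 1.476, -0.119], TCP at [0.212, -0.588, 0.231] pointing down, gripper open.
Joint ranges: [-3.01, 3.01], [-1.01, 2.22], [0.06, 2.58], [-1.02, 4.17], [0.09, 2.62], [-3.14, 3.14]. Speed limits (rad/s): [2.57, 2.57, 3.14, 3.14, 3.14, 3.14].

## Interface

Orientations are given as a 3x3 rotation matrix whose columns are the frame's x, y, z axes.
In Python, from plant import arm, cams, finder gives the robot as it stands.
- The arm moves only by the tool servo_tool, never from a script. Its argument "rows" is a list that holds one entry, the list of rows, each a list of 5 numbers: the shift along the world's x, y, z in mm, then the turn about the world's z in degrees, then the finger opening in mm, from 0 to 85.4. A call has 1 to 5 rows; each row is the pose to reach, as a shift and turn from the pose measured when the call began; what a row does not reach only later rows make up. A row lasts 1/10 s, in which the tool goes at most 50 mm and 8.59 degrees, less where a joint would pass 70% of its speed; a pose out of reach is approached as far as the arm can. A call with a gripper value outside its range is refused whole. The fingers move at their own pace and stop on an object; "grip_force" is the grip in N (left out, the last holds). Time passes only in rows, so rows that repeat a pose let the fingers close. It gives the time, the measured TCP pose, the force and the opening at its end, in the units of the state.
- arm.get_obs(): the state, without advancing time (a new reading comes with each control period).
- cams.get_image(name): name is "scene" or "top"; returns (picture, depth): 384x512x3 uint8, red, green, blue; 384x512 float32, m along the optical axis (not along the pixel's ray), 0 where there is no reading.
- cams.get_calibration(name): a dict with "K" (3x3 intrinsics, pixels), "R" (3x3) and "t" (3): a world point X has camera coordinates R X + t. Camera axes: x right, y down, z forward; pixel columns grow to the right and rows downward; lengths in m; the calibration is good to about 2 mm. A picture is of the moment at which its call begins. get_calibration takes no time and is no camera call.
- arm.job_done(): hands the job in, once; it reports no verdict.
Trained networks look in the newest picture that a camera, given by its name, has taken for a name from the list of things; names that differ only in an ending like _2 or _b are one class to them, and where a whole thing is asked for, a point or a joint stands for the part that bears it (a point fixed in the world has none). Each returns a list of dicts, best first, with "confidence" (0 to 1); they miss things now and then, are a little off and sometimes report something else, mostly with a low value. They report only what shows in the picture. A call takes as long as a camera call.
- finder.search_frame(target, camera): "location" ([row, column] as shares, 0 to 1, of the picture: columns of its width, rows of its height, amid what is visible of it).
- finder.cut_out(target, camera): "pixels" (384x512 bool, what is visible of it) and "location" ([row, column] as shares, 0 to 1, of the picture: columns of its width, rows of its height, amid what is visible of it).
- finder.place_of(target, camera): "location" ([row, column] as shares, 0 to 1, of the picture: columns of its width, rows of its height: a listed point, or the origin of a listed thing).
The state is a dict: "time": time; "joint_positions": joint angles; "joint_vel": joint speeds; "effort": joint torques, N m; "eef_pos": TCP position; "tcp_rot": TCP orientation; "ft_force": force on the tool from outside, world axes, zero at the start; "torque": the same for the moment, N m; "grip_width": finger opening in m.
Only numpy, scipy, OpenCV 4.12 (cv2) and the standard library are available. Lean on these libraries where they do the work, as an engineer would, in place of code of your own. Each camera call takes 0.05 s, during which the arm holds its last target.

## Working session

There is one attempt and no reset: what is moved stays moved. The work goes in short steps, Python scripts to look and compute and a tool call to move; the robot and the scene stay as the last step left them, time stands still between calls to the robot, and variables do not carry over. Pictures are saved under pics/ and viewed, and the job is handed in when it is done.

Besides the shell and the picture viewer there is one more tool, called after ">>>" as name(argument=value, ...), one argument or row to a line, values as JSON. servo_tool: Moves the arm, as the interface text tells. Its arguments: {"type":"object","properties":{"rows":{"type":"array","items":{"type":"array","items":{"type":"array","items":{"type":"number"}}}},"grip_force":{"type":"number"}},"required":["rows"]}

```bash
mkdir -p pics; ls; cat > h.py <<'E'
from plant import arm, cams, finder
import numpy as np, cv2
def snap(n,f):
    im,d=cams.get_image(n); cv2.imwrite('pics/'+f,im[:,:,::-1].copy()); np.save('/tmp/d_%s.npy'%n,d); np.save('/tmp/i_%s.npy'%n,im); return im,d
def pt(n,r,c,d):
    k=cams.get_calibration(n);K=np.array(k['K']);R=np.array(k['R']);t=np.array(k['t'])
    p=np.linalg.inv(K)@np.stack([np.asarray(c)*d,np.asarray(r)*d,d]) 
    return (R.T@(p.reshape(3,-1)-t.reshape(3,1))).T
E
python3 - <<'E'
from h import *
o=arm.get_obs(); print(o['time'],o['eef_pos'],o['tcp_rot'],o['ft_force'],o['grip_width'])
for n in ('scene','top'):
    im,d=snap(n,n+'0.png')
    k=cams.get_calibration(n); R=np.array(k['R']); print(n,-R.T@np.array(k['t']),R[2],np.array(k['K'])[0,0])
    for t in ('toggle_carving','carving_blank','shutter_box'):
        for x in finder.cut_out(t,n)[:2]:
            m=x['pixels']&(d>0); r,c=np.nonzero(m); P=pt(n,r,c,d[m])
            print(n,t,x['confidence'],np.array(x['location'])*[384,512],m.sum(),np.median(P,0).round(4),np.percentile(P,2,axis=0).round(3),np.percentile(P,98,axis=0).round(3))
    for t in ('well','lid_rails','toggle_carving'):
        print(n,t,[(x['confidence'],np.array(x['location'])*[384,512]) for x in finder.place_of(t,n)[:2]])
E
```

```text
pics
0.0 [ 0.2116784  -0.58739841  0.23006846] [[ 9.40802731e-01  3.38954261e-01 -4.79592303e-04]
 [ 3.38954528e-01 -9.40800657e-01  1.98791150e-03]
 [ 2.22610319e-04 -2.03279255e-03 -9.99997909e-01]] [-0.69293452  0.166005    0.02948146] 0.085084403553079
scene [ 0.00532527 -0.40148405  0.53993774] [ 0.72800243  0.40110225 -0.5559941 ] 417.3713374081271
scene toggle_carving 0.47 [211.3152 328.4992] 152 [ 0.636  -0.1977  0.0407] [ 0.629 -0.209  0.026] [ 0.648 -0.184  0.048]
scene carving_blank 0.9 [252.288 306.176] 381 [ 0.514  -0.2062  0.0466] [ 0.499 -0.22   0.025] [ 0.546 -0.188  0.052]
scene shutter_box 0.81 [209.5104 174.4896] 5557 [0.4947 0.0707 0.0605] [ 0.467 -0.037  0.014] [0.593 0.188 0.08 ]
scene shutter_box 0.49 [251.7888 306.7904] 364 [ 0.5133 -0.2066  0.0467] [ 0.499 -0.22   0.032] [ 0.537 -0.189  0.052]
scene well [(0.62, array([219.4944, 212.48  ])), (0.61, array([196.3008, 347.0848]))]
scene lid_rails [(0.86, array([192.8064, 169.3184]))]
scene toggle_carving [(0.57, array([216.4992, 328.3968]))]
top [ 0.46438521 -0.0414469   0.95702631] [ 0.18419745 -0.00954075 -0.98284296] 446.119386179189
top toggle_carving 0.62 [184.2048 321.3824] 151 [ 0.6421 -0.1939  0.042 ] [ 0.63  -0.209  0.032] [ 0.656 -0.182  0.048]
top toggle_carving 0.53 [233.8944 192.2048] 1319 [0.5333 0.0667 0.0627] [0.49  0.038 0.059] [0.579 0.095 0.066]
top carving_blank 0.75 [241.1136 326.6048] 318 [ 0.5239 -0.2005  0.0467] [ 0.502 -0.219  0.035] [ 0.543 -0.185  0.053]
top shutter_box 0.71 [232.3968 168.704 ] 5038 [0.5297 0.1093 0.0759] [ 0.474 -0.031  0.013] [0.593 0.192 0.08 ]
top shutter_box 0.62 [242.6112 326.1952] 313 [ 0.5228 -0.2016  0.0468] [ 0.502 -0.22   0.038] [ 0.543 -0.185  0.053]
top well [(0.56, array([230.5152, 220.0064]))]
top lid_rails [(0.71, array([235.0848, 175.4112]))]
top toggle_carving [(0.43, array([187.3152, 317.0816]))]
```

```bash
python3 - <<'E'
import cv2
for n,(a,b,c,d) in {'scene':(130,320,60,400),'top':(130,300,80,370)}.items():
    im=cv2.imread(f'pics/{n}0.png')[a:b,c:d]
    s=790/(d-c); im=cv2.resize(im,None,fx=s,fy=s); cv2.imwrite(f'pics/{n}0c.png',im[:600])
E
```

```text
(no output)
```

View pics/top0.png

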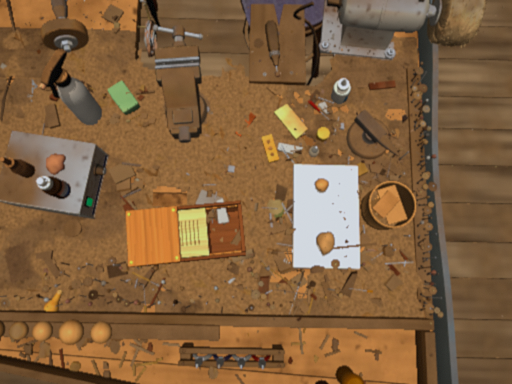

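View pics/scene0c.png

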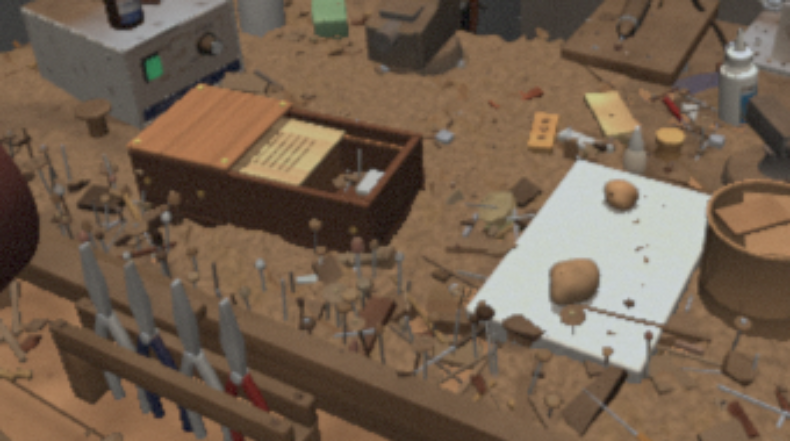

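View pics/top0c.png

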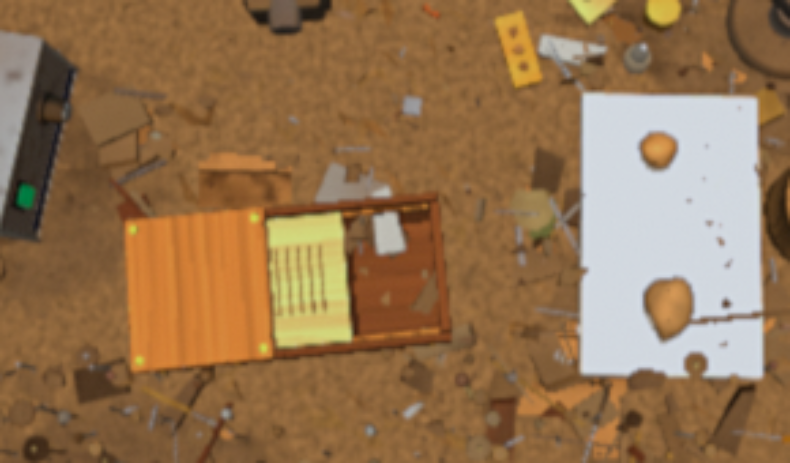

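The top view shows the toggle at px (321,184), the blank at (326,242), and the box at columns 126–245 with the hood on the left (+y) and the well on the right. Next I fit the box pose from depth.

```bash
python3 - <<'E'
from h import *
n='top'; d=np.load('/tmp/d_top.npy'); 
rr,cc=np.mgrid[0:384,0:512]; P=pt(n,rr.ravel(),cc.ravel(),d.ravel()).reshape(384,512,3)
reg=(P[...,0]>.42)&(P[...,0]<.64)&(P[...,1]>-.07)&(P[...,1]<.23)&(d>0)
h=reg&(P[...,2]>.0745)
q=P[h]; print('hood z',np.percentile(q[:,2],[5,50,95]))
r=cv2.minAreaRect((q[:,:2]*1000).astype(np.float32)); print('hood',r)
q2=P[reg&(P[...,2]>.066)]; r2=cv2.minAreaRect((q2[:,:2]*1000).astype(np.float32)); print('all',r2)
for c in cv2.boxPoints(r2): print(c)
m=reg&(P[...,2]>.055)&(P[...,2]<.0685); q3=P[m]; 
r3=cv2.minAreaRect((q3[:,:2]*1000).astype(np.float32)); print('lid?',r3)
# profile along centre
for y in np.arange(-.06,.21,.006):
    s=reg&(abs(P[...,1]-y)<.003)&(abs(P[...,0]-.53)<.02); print(round(y,3),np.median(P[s][:,2]).round(4) if s.any() else None,end='; ')
print()
for x in np.arange(.45,.62,.004):
    s=reg&(abs(P[...,0]-x)<.002)&(abs(P[...,1]-.065)<.015); print(round(x,3),np.median(P[s][:,2]).round(4) if s.any() else None,end='; ')
b=(P[...,0]>.4)&(P[...,0]<.75)&(P[...,1]>-.32)&(P[...,1]<-.1)&(P[...,2]>.02)&(P[...,2]<.028)
print('board',np.percentile(P[b],[1,50,99],axis=0))
for (x,y) in ((.641,-.195),(.523,-.202)):
    s=(np.hypot(P[...,0]-x,P[...,1]-y)<.035)&(P[...,2]>.029)&(P[...,2]<.06); q=P[s]
    print(q.min(0),q.max(0),cv2.minAreaRect((q[:,:2]*1000).astype(np.float32)))
E
```

```text
hood z [0.07538187 0.07764436 0.08024868]
hood ((533.586669921875, 81.15716552734375), (109.92578125, 229.461669921875), 6.8851118087768555)
all ((533.8184204101562, 81.13673400878906), (110.38838195800781, 230.60177612304688), 6.93415641784668)
[465.10785 188.93076]
[492.94806  -39.984314]
[602.529    -26.657288]
[574.6888  202.25778]
lid? ((525.978271484375, 44.495140075683594), (246.79690551757812, 170.29367065429688), 78.99022674560547)
-0.06 0.0105; -0.054 0.0096; -0.048 0.0093; -0.042 0.0075; -0.036 0.0695; -0.03 0.0717; -0.024 0.0162; -0.018 0.0181; -0.012 0.017; -0.006 0.0158; -0.0 0.0165; 0.006 0.0155; 0.012 0.0156; 0.018 0.016; 0.024 0.016; 0.03 0.0158; 0.036 0.0161; 0.042 0.0612; 0.048 0.0622; 0.054 0.0626; 0.06 0.0626; 0.066 0.0628; 0.072 0.0631; 0.078 0.0633; 0.084 0.0633; 0.09 0.0634; 0.096 0.077; 0.102 0.0776; 0.108 0.0781; 0.114 0.0774; 0.12 0.0777; 0.126 0.0778; 0.132 0.0777; 0.138 0.0776; 0.144 0.0777; 0.15 0.0775; 0.156 0.0776; 0.162 0.0777; 0.168 0.0773; 0.174 0.0776; 0.18 0.0777; 0.186 0.0775; 0.192 0.0773; 0.198 0.0763; 0.204 None; 
0.45 0.0163; 0.454 0.0144; 0.
[... 340 characters left out ...]
 0.558 0.0631; 0.562 0.0628; 0.566 0.0627; 0.57 0.0626; 0.574 0.0624; 0.578 0.0632; 0.582 0.0625; 0.586 0.0704; 0.59 0.0721; 0.594 None; 0.598 0.0091; 0.602 0.0159; 0.606 0.0155; 0.61 0.0159; 0.614 0.0163; 0.618 0.0148; board [[ 0.43336303 -0.30715472  0.02016212]
 [ 0.58432768 -0.20639635  0.02380349]
 [ 0.73948886 -0.1066424   0.02752961]]
[ 0.62763871 -0.2092919   0.02914065] [ 0.65724716 -0.1723844   0.04952151] ((642.764892578125, -190.40211486816406), (27.683177947998047, 38.04470443725586), 3.9725546836853027)
[ 0.49827746 -0.22070026  0.0294442 ] [ 0.54607553 -0.18298277  0.05514713] ((523.6544799804688, -203.3040771484375), (43.23467254638672, 38.06503677368164), 24.557872772216797)
```

>>> servo_tool(
  rows=[
    [[35, 32, 0, 8, 55], [70, 64, 0, 16, 55], [105, 96, 0, 24, 55], [140, 128, 0, 32, 55], [175, 160, 0, 40, 55]],
  ],
  grip_force=25,
)

```text
time: 1.2
eef_pos: [0.388, -0.4266, 0.2316]
tcp_rot: [[0.498, 0.867, 0.0], [0.867, -0.498, -0.001], [-0.0, 0.001, -1.0]]
ft_force: [0.3, -0.6, 0.2]
grip_width: 0.0552
```

```bash
python3 - <<'E'
from h import *
d=np.load('/tmp/d_top.npy')
for r,c in ((150,314),(148,313),(152,315),(205,372)): print(pt('top',r,c,d[r,c]))
E
```

```text
[[ 0.71595963 -0.17929296  0.0423953 ]]
[[ 0.7195532  -0.17679232  0.04505083]]
[[ 0.7141589  -0.18282738  0.03304078]]
[[ 0.60645921 -0.30996153  0.00496272]]
```

>>> servo_tool(
  rows=[
    [[35, 32, 0, 8, 55], [70, 64, 0, 16, 55], [105, 96, 0, 24, 55], [140, 128, 0, 32, 55], [175, 160, 0, 37, 55]],
  ],
)

```text
time: 1.7
eef_pos: [0.5643, -0.2651, 0.2318]
tcp_rot: [[-0.129, 0.992, 0.001], [0.992, 0.129, -0.001], [-0.001, 0.001, -1.0]]
ft_force: [0.2, -0.7, 0.3]
grip_width: 0.0548
```

>>> servo_tool(
  rows=[
    [[30, 28, -10, 0, 55], [60, 55, -30, 0, 55], [79, 71, -60, 0, 55], [79, 71, -90, 0, 55], [79, 71, -110, 0, 55]],
  ],
)

```text
time: 2.2
eef_pos: [0.6428, -0.1926, 0.1189]
tcp_rot: [[-0.13, 0.991, -0.002], [0.991, 0.13, 0.001], [0.001, -0.002, -1.0]]
ft_force: [-0.1, 0.2, -1.1]
grip_width: 0.0549
```

```bash
python3 - <<'E'
from h import *
print(arm.get_obs()['eef_pos'])
a,_=snap('scene','s1.png'); b,_=snap('top','t1.png')
a=cv2.resize(a[160:290,220:400],None,fx=2.2,fy=2.2); b=cv2.resize(b[130:260,240:420],None,fx=2.2,fy=2.2)
cv2.imwrite('pics/c1.png',np.hstack([a,b])[:,:,::-1])
E
```

```text
[ 0.64284606 -0.19260096  0.11891099]
```

View pics/c1.png

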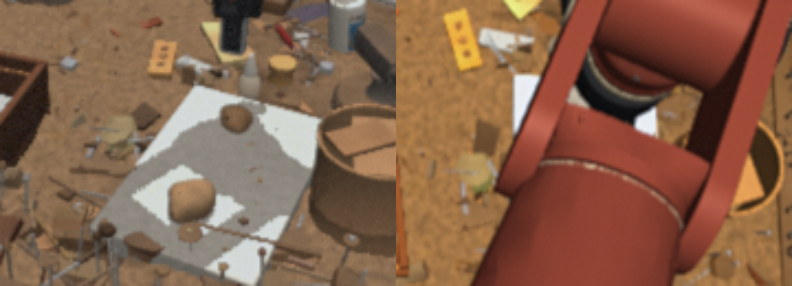

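The scene view shows the fingers above the toggle, which sits at crop px (236,117), and clear of the blank and the phial. I'll descend.

>>> servo_tool(
  rows=[
    [[-1, -3, -25, 0, 55], [-1, -3, -50, 0, 55], [-1, -3, -65, 0, 55], [-1, -3, -75, 0, 55], [-1, -3, -75, 0, 55]],
  ],
)

```text
time: 2.8
eef_pos: [0.6395, -0.1956, 0.0415]
tcp_rot: [[-0.129, 0.992, -0.007], [0.992, 0.129, 0.003], [0.004, -0.007, -1.0]]
ft_force: [-0.4, -0.5, -0.3]
grip_width: 0.0549
```

>>> servo_tool(
  rows=[
    [[0, 0, -8, 0, 55], [0, 0, -15, 0, 55], [0, 0, -15, 0, 55]],
  ],
)

```text
time: 3.1
eef_pos: [0.639, -0.1954, 0.0256]
tcp_rot: [[-0.129, 0.992, -0.009], [0.992, 0.129, 0.004], [0.005, -0.008, -1.0]]
ft_force: [-0.4, 0.3, 0.1]
grip_width: 0.0552
```

```bash
python3 - <<'E'
from h import *
print(arm.get_obs()['eef_pos'])
a,_=snap('scene','s2.png'); 
a=cv2.resize(a[150:260,270:400],None,fx=5,fy=5)
cv2.imwrite('pics/c2.png',a[:,:,::-1])
E
```

```text
[ 0.63896342 -0.19540927  0.02564131]
```

View pics/c2.png

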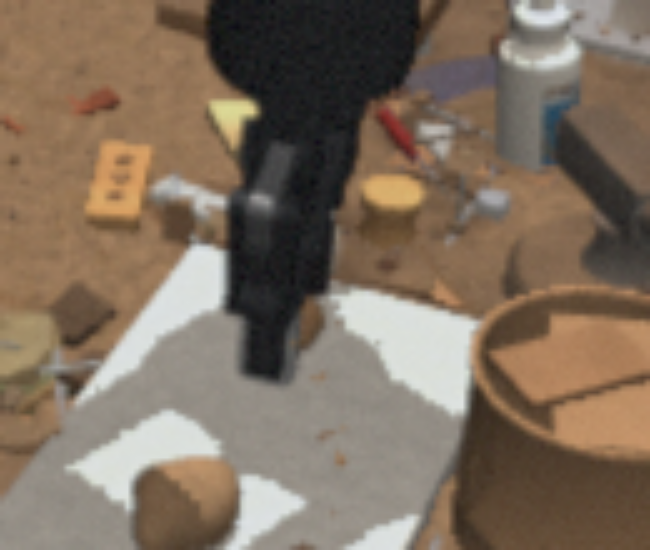

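The toggle shows just right of the near finger at crop px (312,325), as the geometry predicts. I'll close the gripper.

>>> servo_tool(
  rows=[
    [[0, 0, 1, 0, 20], [0, 0, 1, 0, 20], [0, 0, 1, 0, 20], [0, 0, 1, 0, 20], [0, 0, 1, 0, 20]],
  ],
  grip_force=25,
)

```text
time: 3.65
eef_pos: [0.6398, -0.1957, 0.0279]
tcp_rot: [[-0.129, 0.992, -0.007], [0.992, 0.129, 0.003], [0.004, -0.006, -1.0]]
ft_force: [-0.1, 0.3, 4.4]
grip_width: 0.027
```

>>> servo_tool(
  rows=[
    [[0, 0, 10, 0, 20], [0, 0, 25, 0, 20], [0, 0, 45, 0, 20], [0, 0, 80, 0, 20], [0, 0, 120, 0, 20]],
  ],
)

```text
time: 4.15
eef_pos: [0.6388, -0.1953, 0.1487]
tcp_rot: [[-0.129, 0.992, -0.009], [0.992, 0.129, 0.004], [0.005, -0.008, -1.0]]
ft_force: [-0.2, 0.6, -0.7]
grip_width: 0.0268
```

```bash
python3 - <<'E'
from h import *
print(arm.get_obs()['eef_pos'])
a,_=snap('scene','s3.png'); 
a=cv2.resize(a[100:260,250:400],None,fx=3.7,fy=3.7)
cv2.imwrite('pics/c3.png',a[:,:,::-1])
E
```

```text
[ 0.63884715 -0.19532378  0.14865471]
```

View pics/c3.png

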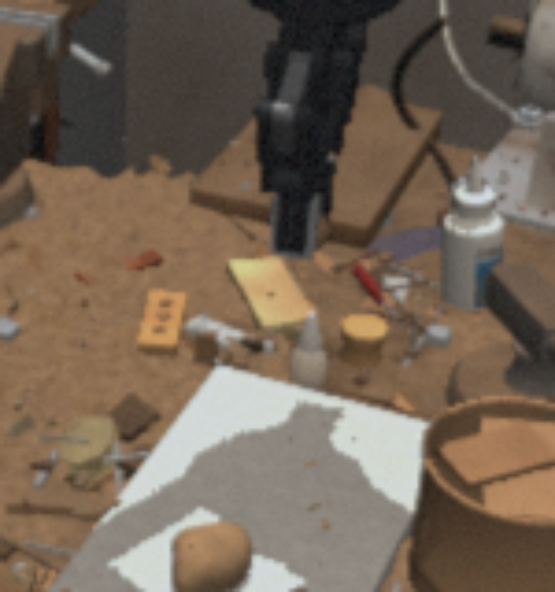

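The toggle is off the board and held at 27 mm; only the blank remains, at crop px (212,555). Next I move over the well.

>>> servo_tool(
  rows=[
    [[-18, 40, 0, 0, 20], [-36, 80, 0, 0, 20], [-56, 120, 0, 0, 20], [-76, 160, 0, 0, 20], [-96, 205, 0, 0, 20]],
  ],
)

```text
time: 4.7
eef_pos: [0.5467, 0.0089, 0.1601]
tcp_rot: [[-0.128, 0.992, 0.006], [0.992, 0.128, -0.002], [-0.003, 0.006, -1.0]]
ft_force: [0.2, 1.1, -0.5]
grip_width: 0.0269
```

>>> servo_tool(
  rows=[
    [[0, 0, 0, 0, 20], [0, 0, 0, 0, 20]],
  ],
)

```text
time: 4.9
eef_pos: [0.5467, 0.0097, 0.1613]
tcp_rot: [[-0.13, 0.991, 0.008], [0.991, 0.13, -0.003], [-0.004, 0.008, -1.0]]
ft_force: [0.9, -1.4, 0.2]
grip_width: 0.0268
```

```bash
python3 - <<'E'
from h import *
print(arm.get_obs()['eef_pos'])
a,_=snap('scene','s4.png'); 
a=cv2.resize(a[120:280,80:280],None,fx=3.7,fy=3.7)
cv2.imwrite('pics/c4.png',a[:,:,::-1])
E
```

```text
[0.5467062  0.00974149 0.16132093]
```

View pics/c4.png

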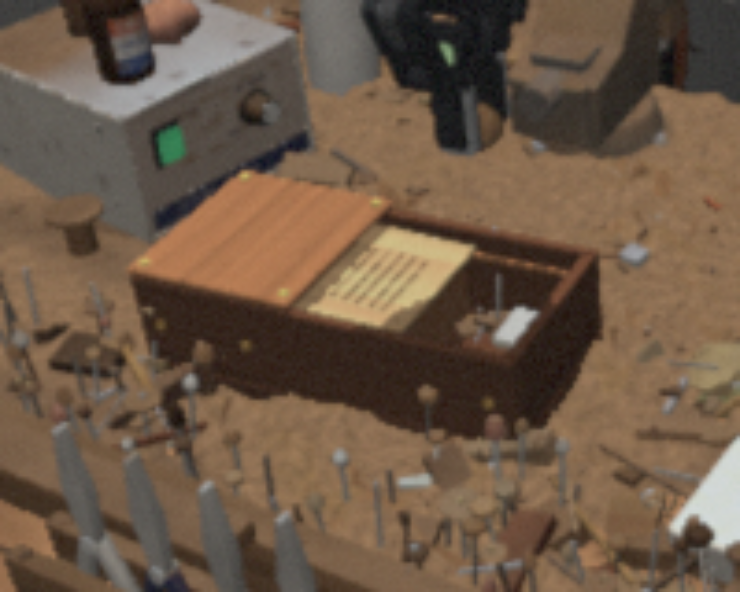

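The toggle is in the jaws at crop px (488,125). I'll lower it into the well.

>>> servo_tool(
  rows=[
    [[-4, 0, -25, 0, 20], [-4, 0, -50, 0, 20], [-4, 0, -70, 0, 20], [-4, 0, -75, 0, 20], [-4, 0, -75, 0, 20]],
  ],
)

```text
time: 5.45
eef_pos: [0.5431, 0.0079, 0.0856]
tcp_rot: [[-0.127, 0.992, 0.007], [0.992, 0.127, -0.003], [-0.004, 0.006, -1.0]]
ft_force: [-0.7, 0.2, 0.2]
grip_width: 0.0272
```

>>> servo_tool(
  rows=[
    [[0, 0, -12, 0, 20], [0, 0, -24, 0, 20], [0, 0, -36, 0, 20], [0, 0, -44, 0, 20], [0, 0, -48, 0, 20]],
  ],
)

```text
time: 5.95
eef_pos: [0.5422, 0.008, 0.0361]
tcp_rot: [[-0.127, 0.992, 0.004], [0.992, 0.127, -0.003], [-0.003, 0.004, -1.0]]
ft_force: [-0.0, -0.5, 0.8]
grip_width: 0.0269
```

```bash
python3 - <<'E'
from h import *
o=arm.get_obs();print(o['eef_pos'],o['ft_force'])
a,_=snap('scene','s5.png'); 
a=cv2.resize(a[120:280,80:280],None,fx=3.7,fy=3.7)
cv2.imwrite('pics/c5.png',a[:,:,::-1])
E
```

```text
[0.54219713 0.00799675 0.03610785] [-0.02320276 -0.45799549  0.76713   ]
```

View pics/c5.png

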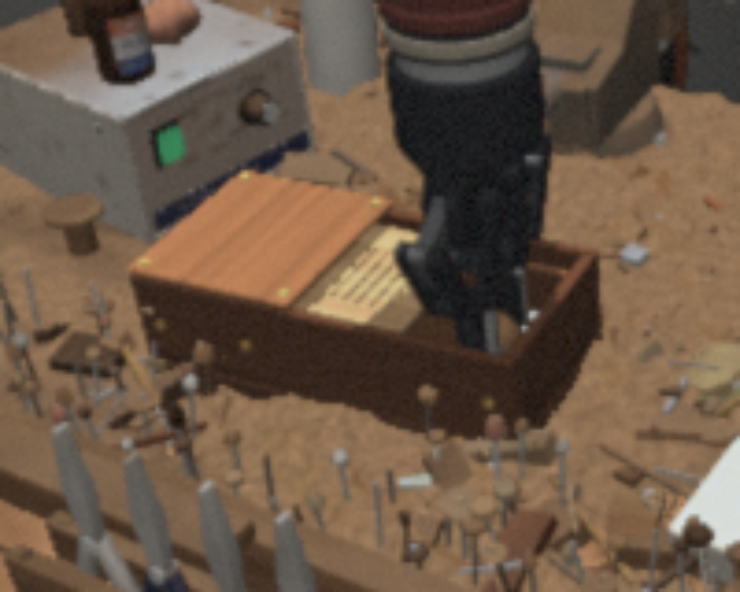

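>>> servo_tool(
  rows=[
    [[0, 0, -4, 0, 20], [0, 0, -8, 0, 20], [0, 0, -8, 0, 20]],
  ],
)

```text
time: 6.3
eef_pos: [0.5418, 0.0081, 0.0275]
tcp_rot: [[-0.127, 0.992, 0.003], [0.992, 0.127, -0.003], [-0.003, 0.003, -1.0]]
ft_force: [-0.7, 0.5, -1.0]
grip_width: 0.0265
```

>>> servo_tool(
  rows=[
    [[0, 0, 0, 0, 35], [0, 0, 0, 0, 42], [0, 0, 0, 0, 42], [0, 0, 0, 0, 42], [0, 0, 0, 0, 42]],
  ],
)

```text
time: 6.8
eef_pos: [0.5418, 0.0081, 0.0276]
tcp_rot: [[-0.127, 0.992, 0.004], [0.992, 0.127, -0.003], [-0.003, 0.003, -1.0]]
ft_force: [-0.9, 0.3, -0.2]
grip_width: 0.0425
```

>>> servo_tool(
  rows=[
    [[0, 0, 10, 0, 42], [0, 0, 25, 0, 42], [0, 0, 45, 0, 42], [0, 0, 75, 0, 42], [0, 0, 110, 0, 42]],
  ],
)

```text
time: 7.3
eef_pos: [0.5414, 0.0082, 0.1392]
tcp_rot: [[-0.127, 0.992, 0.003], [0.992, 0.127, -0.002], [-0.003, 0.003, -1.0]]
ft_force: [-0.2, 0.0, -0.3]
grip_width: 0.0421
```

>>> servo_tool(
  rows=[
    [[-30, -40, 10, 0, 20], [-60, -80, 10, 0, 0], [-100, -120, 10, 0, 0], [-100, -120, 10, 0, 0]],
  ],
)

```text
time: 7.7
eef_pos: [0.4393, -0.1144, 0.1507]
tcp_rot: [[-0.123, 0.992, 0.004], [0.992, 0.123, -0.004], [-0.005, 0.004, -1.0]]
ft_force: [1.4, 0.2, -0.6]
grip_width: 0.0002
```

```bash
python3 - <<'E'
from h import *
o=arm.get_obs();print(o['time'],o['eef_pos'],o['ft_force'],o['grip_width'])
a,_=snap('scene','s6.png'); b,d=snap('top','t6.png')
for x in finder.cut_out('toggle_carving','top')[:3]:
    m=x['pixels']&(d>0); r,c=np.nonzero(m); P=pt('top',r,c,d[m]); print(x['confidence'],x['location'],np.median(P,0))
a=cv2.resize(a[120:280,80:280],None,fx=2,fy=2)
b=cv2.resize(b[180:300,110:260],None,fx=2.667,fy=2.667)
cv2.imwrite('pics/c6.png',np.hstack([a,b])[:,:,::-1])
E
```

```text
7.7 [ 0.43929234 -0.11440897  0.15066941] [ 1.4024158   0.2002357  -0.59148555] 0.00017719144313709125
0.51 [0.6016, 0.4354] [0.54108393 0.0068824  0.03367434]
```

View pics/c6.png

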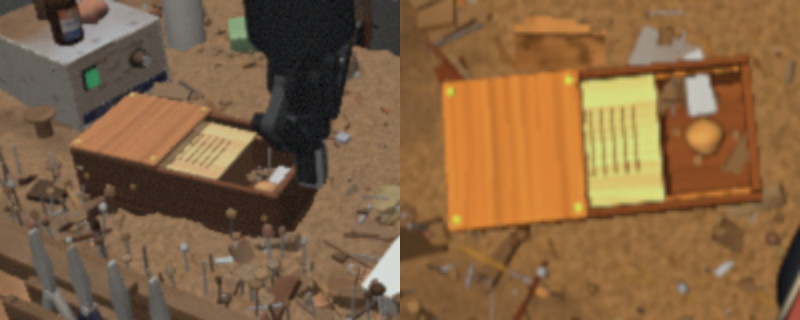

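The toggle rests in the well (top view crop px (705,137); world 0.541, 0.007, top about 34 mm) with the lid still open. Next I go above the lid with the fingers shut.

>>> servo_tool(
  rows=[
    [[22, 45, 0, 0, 0], [44, 90, 0, 0, 0], [66, 135, 0, 0, 0], [88, 175, 0, 0, 0], [95, 189.5, 0, 0, 0]],
  ],
)

```text
time: 8.35
eef_pos: [0.5387, 0.0823, 0.1511]
tcp_rot: [[-0.132, 0.991, 0.007], [0.991, 0.132, -0.002], [-0.002, 0.006, -1.0]]
ft_force: [-0.5, -0.9, -0.2]
grip_width: -0.0003
```

>>> servo_tool(
  rows=[
    [[0, 0, 0, 0, 0], [0, 0, -25, 0, 0], [0, 0, -45, 0, 0], [0, 0, -60, 0, 0], [0, 0, -60, 0, 0]],
  ],
)

```text
time: 8.85
eef_pos: [0.5366, 0.0818, 0.0884]
tcp_rot: [[-0.131, 0.991, 0.001], [0.991, 0.131, -0.002], [-0.002, 0.001, -1.0]]
ft_force: [0.5, -0.2, -0.8]
grip_width: -0.0
```

>>> servo_tool(
  rows=[
    [[-2, -6.5, -4, 0, 0], [-2, -6.5, -9, 0, 0], [-2, -6.5, -13, 0, 0], [-2, -6.5, -16, 0, 0], [-2, -6.5, -16, 0, 0]],
  ],
)

```text
time: 9.35
eef_pos: [0.5344, 0.0753, 0.0722]
tcp_rot: [[-0.131, 0.991, 0.001], [0.991, 0.131, -0.002], [-0.002, 0.001, -1.0]]
ft_force: [-1.1, 0.7, -0.7]
grip_width: -0.0003
```

>>> servo_tool(
  rows=[
    [[0, 0, 0, 0, 0], [0, 0, 0, 0, 0], [0, 0, -1, 0, 0], [0, 0, -2, 0, 0], [0, 0, -2, 0, 0]],
  ],
)

```text
time: 9.85
eef_pos: [0.5343, 0.0753, 0.07]
tcp_rot: [[-0.131, 0.991, 0.001], [0.991, 0.131, -0.002], [-0.002, 0.0, -1.0]]
ft_force: [-0.4, -0.7, -0.8]
grip_width: 0.0003
```

```bash
python3 - <<'E'
from h import *
a,_=snap('scene','s7.png')
for _ in range(6):
    cams.get_image('top'); o=arm.get_obs();print(o['time'],o['eef_pos'],o['ft_force'].round(2) if hasattr(o['ft_force'],'round') else o['ft_force'])
a=cv2.resize(a[120:280,80:280],None,fx=3.7,fy=3.7)
cv2.imwrite('pics/c7.png',a[:,:,::-1])
E
```

```text
9.95 [0.53441056 0.07524372 0.07011147] [ 0.78  0.85 -0.72]
10.0 [0.53443969 0.07526348 0.07013448] [ 0.41 -0.23  0.52]
10.05 [0.5344399  0.0752692  0.07015286] [0.4  1.07 0.17]
10.1 [0.53446193 0.07526909 0.07017285] [ 0.35 -0.44 -0.53]
10.15 [0.53445495 0.07522267 0.07015666] [-0.43  0.39 -1.01]
10.2 [0.53449834 0.07523419 0.07019402] [ 0.1  -1.15 -0.17]
```

View pics/c7.png

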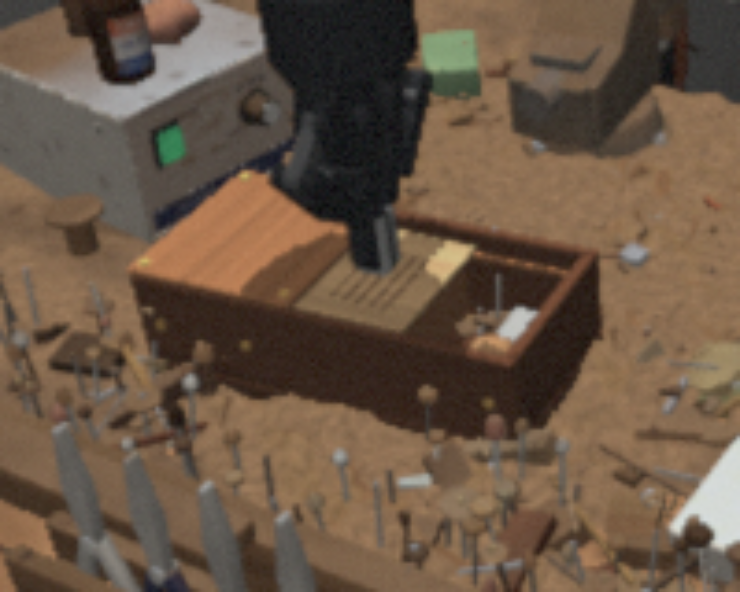

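The shut tips hover over the lid's lines at crop px (372,268), with the toggle visible at (490,345). I'll feel downward.

>>> servo_tool(
  rows=[
    [[0, 0, -1, 0, 0], [0, 0, -2, 0, 0], [0, 0, -3, 0, 0], [0, 0, -4, 0, 0], [0, 0, -4, 0, 0]],
  ],
)

```text
time: 10.7
eef_pos: [0.5343, 0.0752, 0.0659]
tcp_rot: [[-0.131, 0.991, 0.001], [0.991, 0.131, -0.002], [-0.002, 0.0, -1.0]]
ft_force: [0.3, -0.1, -0.1]
grip_width: -0.0002
```

>>> servo_tool(
  rows=[
    [[0, 0, -0.5, 0, 0], [0, 0, -1, 0, 0], [0, 0, -1, 0, 0]],
  ],
)

```text
time: 11.0
eef_pos: [0.5342, 0.0753, 0.0648]
tcp_rot: [[-0.131, 0.991, 0.0], [0.991, 0.131, -0.002], [-0.002, 0.0, -1.0]]
ft_force: [0.2, 1.0, 0.6]
grip_width: -0.0002
```

>>> servo_tool(
  rows=[
    [[0, 0, -0.5, 0, 0], [0, 0, -1, 0, 0], [0, 0, -1, 0, 0]],
  ],
)

```text
time: 11.3
eef_pos: [0.5342, 0.0753, 0.0637]
tcp_rot: [[-0.131, 0.991, 0.0], [0.991, 0.131, -0.002], [-0.002, 0.0, -1.0]]
ft_force: [-0.7, 1.0, 0.2]
grip_width: 0.0001
```

>>> servo_tool(
  rows=[
    [[0, 0, -0.5, 0, 0], [0, 0, -0.5, 0, 0]],
  ],
)

```text
time: 11.5
eef_pos: [0.5342, 0.0753, 0.0633]
tcp_rot: [[-0.131, 0.991, 0.001], [0.991, 0.131, -0.002], [-0.002, 0.0, -1.0]]
ft_force: [0.2, 0.4, 0.9]
grip_width: 0.0001
```

>>> servo_tool(
  rows=[
    [[0, 0, -0.5, 0, 0], [0, 0, -0.5, 0, 0]],
  ],
)

```text
time: 11.7
eef_pos: [0.5343, 0.0753, 0.063]
tcp_rot: [[-0.131, 0.991, 0.001], [0.991, 0.131, -0.002], [-0.002, 0.0, -1.0]]
ft_force: [-0.9, 0.3, 0.8]
grip_width: -0.0
```

>>> servo_tool(
  rows=[
    [[0, 0, -0.5, 0, 0], [0, 0, -0.5, 0, 0]],
  ],
)

```text
time: 11.9
eef_pos: [0.5344, 0.0753, 0.0627]
tcp_rot: [[-0.131, 0.991, 0.001], [0.991, 0.131, -0.002], [-0.002, 0.0, -1.0]]
ft_force: [-0.9, 0.6, 2.0]
grip_width: 0.0004
```

>>> servo_tool(
  rows=[
    [[0, 0, -0.5, 0, 0], [0, 0, -0.5, 0, 0]],
  ],
)

```text
time: 12.1
eef_pos: [0.5344, 0.0753, 0.0624]
tcp_rot: [[-0.131, 0.991, 0.001], [0.991, 0.131, -0.002], [-0.002, 0.0, -1.0]]
ft_force: [-2.9, 0.4, 4.4]
grip_width: -0.0001
```

>>> servo_tool(
  rows=[
    [[0, 0, -0.5, 0, 0], [0, 0, -0.5, 0, 0]],
  ],
)

```text
time: 12.3
eef_pos: [0.5345, 0.0753, 0.0621]
tcp_rot: [[-0.131, 0.991, 0.001], [0.991, 0.131, -0.002], [-0.002, 0.0, -1.0]]
ft_force: [-1.8, -0.7, 4.6]
grip_width: -0.0001
```

```bash
cat > f.py <<'E'
from h import *
F=[]
for _ in range(6):
    cams.get_image('top'); o=arm.get_obs(); F.append(np.r_[o['ft_force'],np.array(o['eef_pos'])*1000])
F=np.array(F);print(o['time'],F.mean(0).round(2),F[:,2].round(1), F[:,5].round(2))
E
python3 f.py
```

```text
12.6 [-2.0500e+00  8.0000e-02  4.7900e+00  5.3445e+02  7.5320e+01  6.2020e+01] [5.  3.9 5.8 5.4 4.4 4.2] [62.06 62.03 62.03 62.05 61.98 61.97]
```

>>> servo_tool(
  rows=[
    [[0, 0, -0.5, 0, 0], [0, 0, -0.9, 0, 0], [0, 0, -0.9, 0, 0]],
  ],
)

```text
time: 12.9
eef_pos: [0.5346, 0.0754, 0.0614]
tcp_rot: [[-0.131, 0.991, 0.001], [0.991, 0.131, -0.002], [-0.002, 0.0, -1.0]]
ft_force: [-2.6, -0.2, 6.6]
grip_width: 0.0002
```

```bash
python3 f.py
```

```text
13.2 [-2.8700e+00 -1.9000e-01  6.0500e+00  5.3455e+02  7.5350e+01  6.1450e+01] [5.8 6.3 6.  5.9 6.3 6.1] [61.44 61.43 61.46 61.46 61.47 61.45]
```

>>> servo_tool(
  rows=[
    [[0, 0, -0.8, 0, 0], [0.1, -1, -0.9, 0, 0], [0.3, -2.5, -1, 0, 0], [0.5, -4, -1, 0, 0], [0.7, -6, -1.1, 0, 0]],
  ],
)

```text
time: 13.7
eef_pos: [0.5352, 0.07, 0.0609]
tcp_rot: [[-0.131, 0.991, 0.0], [0.991, 0.131, -0.0], [-0.0, 0.0, -1.0]]
ft_force: [-2.8, 1.5, 7.1]
grip_width: -0.0002
```

```bash
python3 f.py; python3 - <<'E'
from h import *
a,_=snap('scene','s8.png')
a=cv2.resize(a[120:280,80:280],None,fx=3.7,fy=3.7)
cv2.imwrite('pics/c8.png',a[:,:,::-1])
E
```

```text
14.0 [ -3.63   1.4    7.17 535.28  69.73  60.9 ] [6.8 7.7 7.7 6.8 6.6 7.4] [60.91 60.91 60.89 60.93 60.87 60.91]
```

View pics/c8.png

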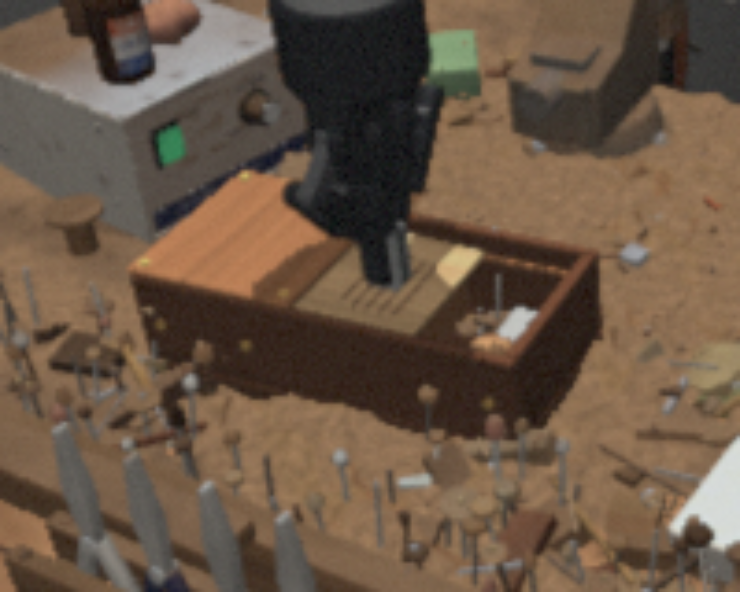

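The lid follows: its edge moved from crop column 478 to 484. I'll carry on.

>>> servo_tool(
  rows=[
    [[0.2, -3, -0.8, 0, 0], [0.5, -6, -0.9, 0, 0], [0.9, -9, -1, 0, 0], [1.2, -12, -1.1, 0, 0], [1.6, -15, -1.2, 0, 0]],
  ],
)

```text
time: 14.55
eef_pos: [0.537, 0.0553, 0.0603]
tcp_rot: [[-0.131, 0.991, 0.0], [0.991, 0.131, 0.0], [0.0, 0.001, -1.0]]
ft_force: [-4.4, 3.7, 8.1]
grip_width: -0.0001
```

```bash
python3 f.py
```

```text
14.85 [ -3.63   0.8    7.83 537.07  54.89  60.33] [8.4 8.5 7.8 8.1 7.3 6.9] [60.33 60.34 60.35 60.35 60.33 60.3 ]
```

>>> servo_tool(
  rows=[
    [[0, -3, -0.7, 0, 0], [0.3, -6, -0.8, 0, 0], [0.7, -9, -0.9, 0, 0], [1.0, -12, -1.0, 0, 0], [1.4, -15, -1.1, 0, 0]],
  ],
)

```text
time: 15.35
eef_pos: [0.5388, 0.0404, 0.0599]
tcp_rot: [[-0.131, 0.991, 0.001], [0.991, 0.131, 0.001], [0.001, 0.001, -1.0]]
ft_force: [-3.5, 2.0, 7.3]
grip_width: 0.0002
```

```bash
python3 f.py
```

```text
15.65 [ -2.85   1.48   7.79 538.82  40.03  59.91] [8.  7.2 7.8 8.1 8.2 7.6] [59.9  59.89 59.9  59.9  59.95 59.92]
```

>>> servo_tool(
  rows=[
    [[0, -3, -0.7, 0, 0], [0.3, -6, -0.8, 0, 0], [0.7, -9, -0.9, 0, 0], [1.0, -12, -1.0, 0, 0], [1.4, -15, -1.1, 0, 0]],
  ],
)

```text
time: 16.15
eef_pos: [0.5406, 0.0255, 0.0595]
tcp_rot: [[-0.131, 0.991, 0.002], [0.991, 0.131, 0.001], [0.001, 0.002, -1.0]]
ft_force: [-2.2, 2.4, 7.1]
grip_width: 0.0003
```

```bash
python3 f.py;  python3 - <<'E'
from h import *
a,_=snap('scene','s9.png')
a=cv2.resize(a[120:280,80:280],None,fx=3.7,fy=3.7)
cv2.imwrite('pics/c9.png',a[:,:,::-1])
E
```

```text
16.45 [ -2.79   0.87   7.41 540.61  25.14  59.46] [7.1 7.2 7.5 7.5 8.  7.1] [59.44 59.48 59.48 59.47 59.43 59.46]
```

View pics/c9.png

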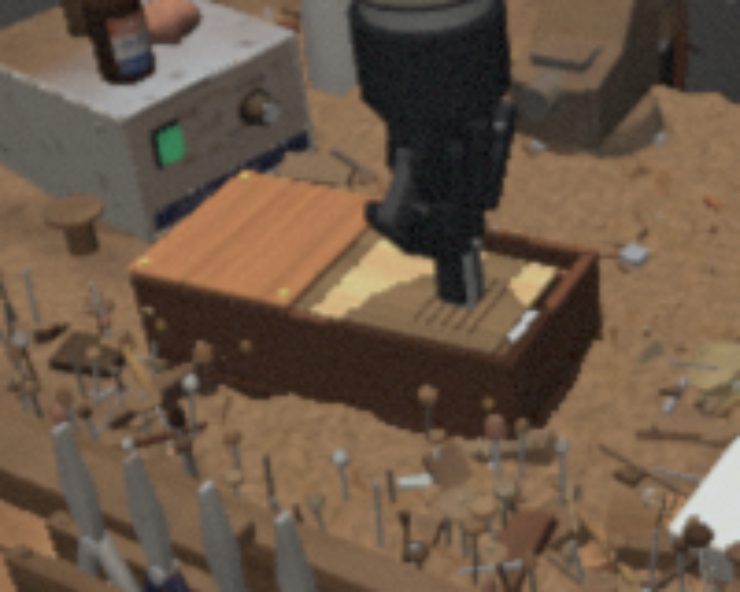

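The lid's free edge is close to the end wall (crop column ~560, wall at ~575), with about 15 mm to go.

>>> servo_tool(
  rows=[
    [[0, -2, -0.6, 0, 0], [0.2, -4, -0.7, 0, 0], [0.4, -6, -0.8, 0, 0], [0.6, -8, -0.9, 0, 0], [0.9, -10, -1.0, 0, 0]],
  ],
)

```text
time: 17.0
eef_pos: [0.5418, 0.0156, 0.0591]
tcp_rot: [[-0.131, 0.991, 0.002], [0.991, 0.131, 0.001], [0.001, 0.002, -1.0]]
ft_force: [-3.0, 1.9, 7.1]
grip_width: -0.0001
```

>>> servo_tool(
  rows=[
    [[0, -0.8, -0.6, 0, 0], [0.2, -1.6, -0.7, 0, 0], [0.3, -2.4, -0.7, 0, 0], [0.4, -3, -0.7, 0, 0]],
  ],
)

```text
time: 17.4
eef_pos: [0.5421, 0.0132, 0.0589]
tcp_rot: [[-0.131, 0.991, 0.002], [0.991, 0.131, 0.002], [0.002, 0.002, -1.0]]
ft_force: [-3.4, 2.6, 7.3]
grip_width: -0.0001
```

```bash
python3 f.py;  python3 - <<'E'
from h import *
a,_=snap('scene','s10.png')
a=cv2.resize(a[170:240,160:260],None,fx=7.5,fy=7.5)
cv2.imwrite('pics/c10.png',a[:,:,::-1])
E
```

```text
17.7 [ -3.7    2.28   7.64 542.17  13.1   58.88] [7.6 8.2 7.7 7.2 7.6 7.4] [58.88 58.89 58.84 58.88 58.89 58.9 ]
```

View pics/c10.png

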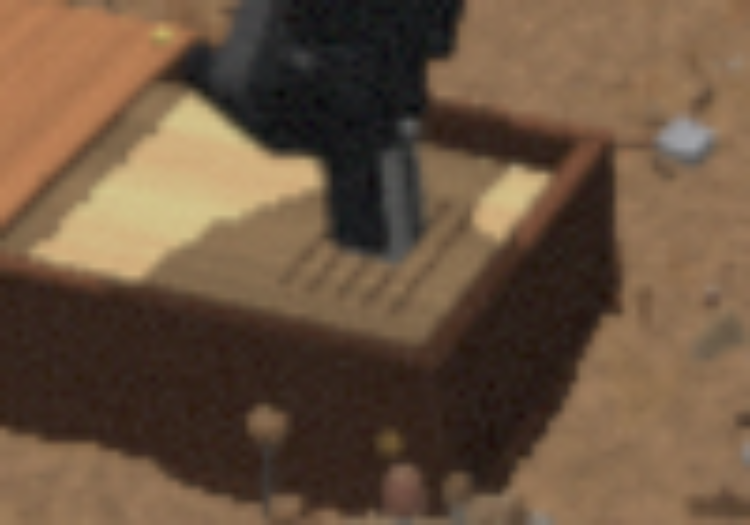

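>>> servo_tool(
  rows=[
    [[0, -0.8, -0.6, 0, 0], [0.1, -1.6, -0.7, 0, 0], [0.2, -2.4, -0.7, 0, 0], [0.3, -3, -0.7, 0, 0]],
  ],
)

```text
time: 18.15
eef_pos: [0.5425, 0.0106, 0.0587]
tcp_rot: [[-0.131, 0.991, 0.002], [0.991, 0.131, 0.003], [0.003, 0.002, -1.0]]
ft_force: [-4.1, 3.1, 7.6]
grip_width: -0.0001
```

>>> servo_tool(
  rows=[
    [[0, -0.8, -0.5, 0, 0], [0.1, -1.6, -0.6, 0, 0], [0.2, -2.2, -0.6, 0, 0]],
  ],
)

```text
time: 18.45
eef_pos: [0.5429, 0.0096, 0.0588]
tcp_rot: [[-0.131, 0.991, 0.002], [0.991, 0.131, 0.006], [0.006, 0.003, -1.0]]
ft_force: [-2.6, 5.3, 7.3]
grip_width: -0.0002
```

```bash
python3 f.py
```

```text
18.75 [ -2.61   4.38   7.58 542.94   9.49  58.76] [7.5 7.7 7.4 7.5 7.6 7.9] [58.75 58.76 58.76 58.75 58.76 58.77]
```

Fy rose to about 5 N after 66 mm of travel, so the lid seems to be at its stop. One more short pull, then lift and check.

>>> servo_tool(
  rows=[
    [[0, -1, -0.5, 0, 0], [0.1, -1.8, -0.5, 0, 0]],
  ],
)

```text
time: 18.95
eef_pos: [0.5433, 0.0088, 0.0588]
tcp_rot: [[-0.131, 0.991, 0.002], [0.991, 0.131, 0.008], [0.008, 0.004, -1.0]]
ft_force: [-2.2, 4.8, 7.1]
grip_width: -0.0001
```

>>> servo_tool(
  rows=[
    [[0, 0, 3, 0, 0], [0, 0, 10, 0, 0], [0, 0, 30, 0, 0], [0, 0, 60, 0, 0], [0, 0, 100, 0, 0]],
  ],
)

```text
time: 19.45
eef_pos: [0.5416, 0.0089, 0.1574]
tcp_rot: [[-0.131, 0.991, -0.002], [0.991, 0.131, 0.009], [0.009, -0.001, -1.0]]
ft_force: [-0.3, 0.7, -0.6]
grip_width: -0.0
```

>>> servo_tool(
  rows=[
    [[-30, -40, 10, 0, 0], [-60, -80, 10, 0, 0], [-80, -120, 10, 0, 0], [-100, -160, 10, 0, 0], [-100, -170, 10, 0, 0]],
  ],
)

```text
time: 19.95
eef_pos: [0.4397, -0.1641, 0.1672]
tcp_rot: [[-0.126, 0.992, -0.002], [0.992, 0.126, 0.007], [0.007, -0.001, -1.0]]
ft_force: [-0.3, 0.4, 0.8]
grip_width: 0.0001
```

```bash
python3 f.py;  python3 - <<'E'
from h import *
a,_=snap('scene','s11.png');b,d=snap('top','t11.png')
rr,cc=np.mgrid[0:384,0:512]; P=pt('top',rr.ravel(),cc.ravel(),d.ravel()).reshape(384,512,3)
B=P[...,:2]-[.5337,.0811]; bx=B@[.9927,.1207]; by=B@[-.1207,.9927]
for y in range(-114,20,3):
    s=(abs(by*1000-y)<1.5)&(abs(bx)<.04)&(d>0); print(y,(np.percentile(P[s][:,2],[10,50,90])*1000).round(1) if s.any() else None,end=' ')
a=cv2.resize(a[150:250,90:260],None,fx=3,fy=3)
b=cv2.resize(b[190:280,190:260],None,fx=3.333,fy=3.333)
cv2.imwrite('pics/c11.png',np.hstack([a[:300],b[:300]])[:,:,::-1])
E
```

```text
20.25 [-1.2000e-01 -5.0000e-02 -1.2000e-01  4.4161e+02 -1.6144e+02  1.6725e+02] [ 0.3  0.5  0.1 -0.8 -0.5 -0.4] [167.38 167.35 167.24 167.22 167.17 167.15]
-114 [69.3 71.4 73.2] -111 [70.1 71.8 73.9] -108 [59.5 71.1 72.8] -105 [58.  59.4 61.1] -102 [58.  59.5 61.7] -99 [58.  60.1 62.4] -96 [58.1 60.  61.9] -93 [57.9 60.2 62.3] -90 [58.6 60.3 62. ] -87 [57.9 60.2 62.2] -84 [57.7 59.8 61.8] -81 [58.4 60.7 62.6] -78 [58.8 60.5 62.6] -75 [58.8 60.5 62.2] -72 [59.5 61.2 62.9] -69 [58.7 61.1 63. ] -66 [59.1 60.9 62.4] -63 [58.8 61.2 63.5] -60 [59.5 60.9 63.1] -57 [59.1 61.4 63.7] -54 [59.2 61.6 63.4] -51 [59.4 61.4 63.9] -48 [59.8 61.7 63.4] -45 [60.5 62.  63.8] -42 [59.6 61.6 63.9] -39 [60.  61.6 63.9] -36 [59.8 62.  63.7] -33 [60.5 62.3 64. ] -30 [60.  62.3 64. ] -27 [60.2 62.  64.2] -24 [60.1 62.4 64.5] -21 [60.3 62.2 64.5] -18 [60.8 62.7 64.7] -15 [60.5 62.9 64.5] -12 [60.8 62.5 64.2] -9 [60.7 63.1 64.7] -6 [60.4 63.1 64.1] -3 [61.1 63.2 65.1] 0 [60.7 63.5 65.5] 3 [61.3 62.8 65. ] 6 [61.3 63.3 64.9] 9 [61.3 63.3 65.7] 12 [61.7 64.4 77.6] 15 [63.6 77.4 79.5] 18 [75.6 77.4 79.2]
```

View pics/c11.png

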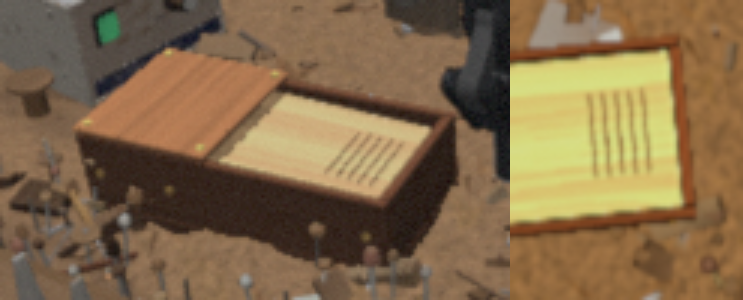

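View pics/s11.png

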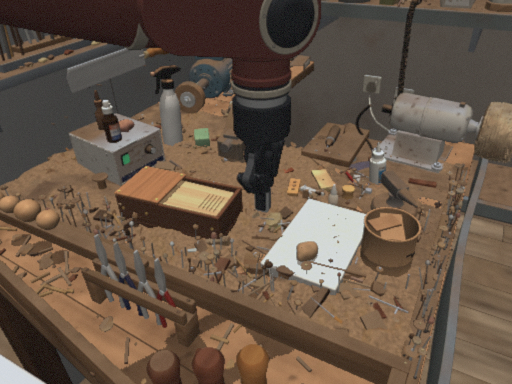

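The lid covers the window up to the end wall, with no gap at crop px (680,130) and depth reading lid level as far as y = -105 mm. The blank is still in place and the arm is clear, so I'm handing in.

```bash
python3 - <<'E'
from h import *
print(arm.job_done(), arm.get_obs()['time'])
E
```

```text
the job is handed in; nothing more can be done
the job is handed in; nothing more can be done
```

The toggle carving is in the well and the lid is shut over it. I handed the job in at about 20.4 s of the 58 s allowed; no verdict was reported.

- **Carving:** I gripped it at 27 mm, let it go in the well while the lid was still about 65 mm open, and saw it lying there in the top camera. I could not look at it again once the lid covered it.
- **Lid:** I felt its surface at about z = 63 mm and dragged it about 66 mm with a press of 7–8 N. The largest total force I read was about 10 N. The readings are samples, taken at the end of each move and while the arm held still.
- **Shut check:** The sideways force rose to about 5 N at the end, as it would at a stop. The depth picture shows lid level right up to the end wall with no gap. I did not read the joint value itself; the depth puts the opening under about 3 mm.
- **Other things:** The blank and the bystanders visible in the last scene picture look unmoved; I did not measure them. The arm ended clear of everything, with wrist force near zero.

No check failed. The toggle finder was only moderately sure (about 0.5, with one false hit on the lid), so I checked its finds against the pictures and depth.

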